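# Scan the barcode of the blue order stand

## Task

Book in the order at the blue label stand: take the cordless hand scanner from its cradle, face its window squarely to the barcode on the blue stand from about 10 cm away, aimed at the middle of the barcode, and hold it still there for two seconds so that it reads; then put the scanner back in its cradle the way it lay and let go. Do not scan the barcode on the yellow stand, and leave the sample jar and the tray stack where they are.

Things in the scene. Friction and masses are not known exactly. Their poses are not given: they have to be found in the camera images.
- scanner: Cordless barcode scanner, loose, about 160 g, no trigger. White handle: x -70 to +50 mm, 30 mm wide (y), flat sides, z 0 to 28 mm. Black head at +x, 46 mm wide, bent 45 deg down (x 45 to 110, z -19 to 43 mm), yellow rim, dark red window. Origin: underside of the handle, midway between the cradle saddles, where it is gripped across its width. x to the head, y left, z up.
- scanner_window (a point): Centre of the scanner's window, at (96, 0, -6) mm in the scanner's frame. x is the line of sight: forward and 45 deg down from the scanner's x axis, out of the window; y is the scanner's y.
- cradle: Fixed cradle: black base 150 x 80 x 8 mm, two grey U saddles, 12 mm thick, at x = -42 and +42 mm; saddle floor 40 mm up, inner width 35 mm at the floor, flaring to 43 mm at the top (58 mm up), 59 mm outside; 72 mm free between them for fingers. Origin: under its middle; z up. Scanner home: same axes as the cradle, its origin at (0, 0, 40) mm, head beyond the +x saddle.
- label_blue (a point): Fixed blue plastic stand: base 85 x 95 mm, sloped plate 78 x 100 mm, top edge 72 mm high, with a white card 62 x 84 mm bearing a black barcode 40 (along the slope) x 64 mm. Point: centre of the card's face, 45 mm up. z: the card's normal, 45 deg above level, leaning to the robot's side; x up the slope; y along the card's level width.
- label_yellow (a point): Fixed yellow plastic stand: base 85 x 95 mm, sloped plate 78 x 100 mm, top edge 72 mm high, with a white card 62 x 84 mm bearing a black barcode 40 (along the slope) x 64 mm. Point: centre of the card's face, 45 mm up. z: the card's normal, 45 deg above level, leaning to the robot's side; x up the slope; y along the card's level width. The wrong order: not to be scanned.
- jar: Red sample jar with a blue lid, 54 mm across, 67 mm high; stands loose right of the clamping fixture; origin under its centre. Leave it alone.
- trays: Low stack of beige moulded trays, 70 x 120 x 28 mm, loose to the right of the jar; origin under its centre, long side along y. Leave it alone.

How it is judged:
By the outcome, as a careful person would: the job done as asked, in the order asked, and still so for the second after the job is handed in, with the robot touching nothing.
It also fails if it takes over 48 s, if anything falls off the work surface, if the arm or the gripper's body presses on something with over 40 N, if the wrist force passes 120 N, or if a joint passes its speed limit or range.

## Robot

A 6-joint arm with a two-finger parallel gripper is mounted at the origin on a cart in front of the work surface, level with it; the furniture and walls round the work are solid. World frame = base frame: x ahead of the robot, y to its left, z up, the work surface at z = 0. Lengths are in mm, angles in degrees, forces in N, time in s.
With the tool pointing down it reaches from about 350 to 775 mm from the base axis. Payload 7.3 kg.
Tool frame: the origin (TCP) lies at the very end of the fingers, on their centre line; the grasp point (between the pads) lies 19 mm behind it; z points along the fingers, y is the line along which they close (so a half turn about z gives the same grasp; the last joint's range is limited). The gripper opens to 92 mm and grips with 3 to 60 N. Pads are 19 mm wide; open, the fingers measure 130 mm over their backs; the gripper's body (75 mm by 190 mm) begins 47 mm behind the grasp point.
Start: joints at [-73.224, 19.595, 87.324, -0, 73.075, -8.365], TCP at [223.072, -475.272, 226.741] pointing down, gripper open.
Joint ranges: [-145.02, 145.02], [-44.19, 115.74], [2.07, 154.8], [-57.11, 237.11], [16.16, 152.29], [-177.93, 177.93]. Speed limits (degrees/s): [147.25, 147.25, 180, 180, 180, 180].

## Interface

Orientations are given as [roll, pitch, yaw] about the fixed x, y, z axes, in that order (R = Rz(yaw) Ry(pitch) Rx(roll)).
In Python, from station import readout, capture, env gives the robot as it stands. The module is installed in compiled form; this text tells all that it offers.
- The arm moves only by the shell command python3 -m pendant 'ROWS' [FORCE]. ROWS is JSON, a list of rows, each a list of 3 entries, a list of its own where there are three numbers: the turn, a rotation vector about the tool's x, y, z in units of 2 pi rad (1.0 is 2 pi rad), then the shift along the tool's x, y, z in units of 0.15 m (1.0 is 0.15 m), then the opening, from 0 (shut) to 1 (fully open). A call has 1 to 5 rows; each row is the pose to reach, as a shift and turn from the pose commanded when the call began, along the tool's axes at that moment, turning the shorter way round; what a row does not reach only later rows make up. A row lasts 1/10 s, in which the tool goes at most 50 mm and 8.59 degrees, less where a joint would pass 70% of its speed; a pose out of reach is approached as far as the arm can. A call with a number of a shift or a turn outside -1 to 1 is refused whole. A call with a gripper value outside its range is refused whole. The fingers move at their own pace and stop on an object; FORCE is the grip in N (left out, the last holds). Time passes only in rows, so rows that repeat a pose let the fingers close. It gives the time, the measured TCP pose, the force, the opening and the grip force at its end, in the units of the state.
- readout.get_obs(): the state, without advancing time (a new reading comes with each control period).
- capture(name): name is "scene" or "top" or "wrist"; returns a dict with "img" (384x512x3 uint8, blue, green, red), "mtx" (3x3 intrinsics, pixels), "k1" (the pictures are not rectified: a ray, as slopes to the right and down, at radius r is drawn at 1 + k1 r^2 times it, then the intrinsics apply), "position" and "orientation" of the camera in the world. Camera axes: x right, y up, looking along -z (the intrinsics and any distortion apply to the point x, -y, -z); pixel columns grow to the right and rows downward; lengths in mm; the calibration is good to about 2 mm. A picture is of the moment at which its call begins. There is no depth.
- env.sign_off(): hands the job in; it is judged then, once.
The state is a dict: "t": time; "joint_pos": joint angles; "qvel": joint speeds; "joint_torque": joint torques, N m; "tcp_pos": TCP position; "tool_rot": TCP orientation; "force": force on the tool from outside, world axes, zero at the start; "torque": the same for the moment, N m; "width": opening from 0.0 (shut) to 1.0 (fully open); "gripper_force": force on a finger pad.
Only numpy, scipy, OpenCV 4.12 (cv2) and the standard library are available. Lean on these libraries where they do the work, as an engineer would, in place of code of your own. Each camera call takes 0.05 s, during which the arm holds its last target. There are 200 camera calls.

## Working session

There is one attempt and no reset: what is moved stays moved. The work goes in short steps, Python scripts to look and compute and a shell command to move; the robot and the scene stay as the last step left them, time stands still between calls to the robot, and variables do not carry over. Pictures are saved under pics/ and viewed, at most 10 in all, crops included, and the job is handed in when it is done.

```bash
mkdir -p pics
python3 - <<'E'
from station import readout, capture, env
import cv2,numpy as np,pickle
print(readout.get_obs())
d={}
for n in ["scene","top"]:
    c=capture(n); d[n]=c; cv2.imwrite(f"pics/{n}0.png",c["img"]); print(n,c["mtx"],c["k1"],c["position"],c["orientation"])
pickle.dump(d,open("c0.pkl","wb"))
E
```

```text
{'t': 0.0, 'joint_pos': array([-7.32227093e+01,  1.96370957e+01,  8.73786189e+01, -1.11123439e-03,
        7.30718994e+01, -8.36368708e+00]), 'qvel': array([-0.06616443, -0.02601107,  0.0190617 , -0.03764718,  0.04320846,
        0.04717392]), 'joint_torque': array([-2.42523247e-04, -4.31247747e+01, -2.44212931e+01,  7.17359106e-02,
        5.59916126e-02, -1.42572967e-04]), 'tcp_pos': array([ 222.95380777, -474.86001457,  226.03051583]), 'tool_rot': array([-1.79913163e+02, -1.16926816e-02,  2.51412933e+01]), 'force': array([-0.15073927,  1.17105841,  0.06898254]), 'torque': array([0.01245685, 0.01005931, 0.02722992]), 'gripper_force': 0.0, 'width': 1.0031771605577513}
scene [[443.16502691   0.         255.63917832]
 [  0.         443.16502691 191.32871967]
 [  0.           0.           1.        ]] -0.0383376495454204 [-381.66724341  760.736934    815.59214805] [  57.583565     -1.03005139 -125.87747095]
top [[485.52902514   0.         253.88229819]
 [  0.         485.52902514 195.24733695]
 [  0.           0.           1.        ]] -0.034762645481307114 [ 374.66161628   56.72505785 1525.71790086] [  6.52928608   0.20817603 -88.80334807]
```

View pics/scene0.png

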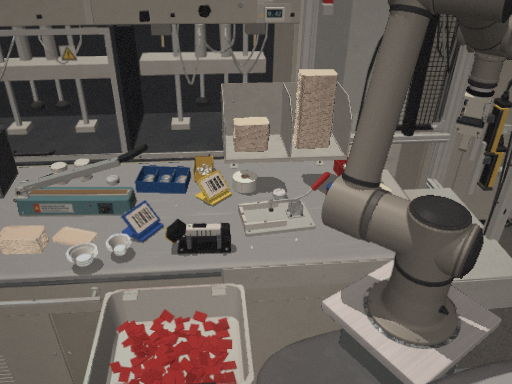

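View pics/top0.png

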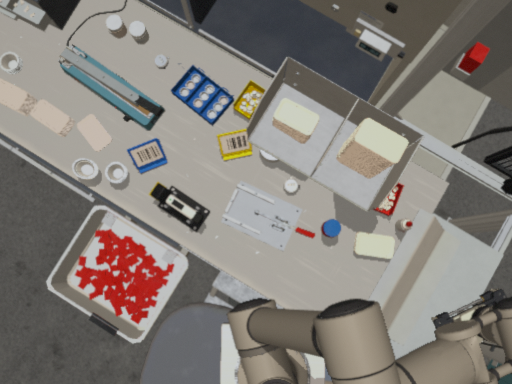

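The top view has the cradle with scanner at about (180,206), head toward the upper left (158,190). The blue stand is at (147,155), the yellow stand at (236,145), the jar lid at (331,229) and the trays at (375,246).

```bash
cat > h.py <<'E'
import numpy as np,cv2
from scipy.spatial.transform import Rotation as R
def rot(o): return R.from_euler('xyz',o,degrees=True).as_matrix()
def ray(c,uv):
    uv=np.asarray(uv,float).reshape(-1,2)
    n=cv2.undistortPoints(uv[:,None],c["mtx"],np.array([c["k1"],0,0,0,0]))[:,0]
    return np.c_[n[:,0],-n[:,1],-np.ones(len(n))]@rot(c["orientation"]).T
def onplane(c,uv,z):
    d=ray(c,uv); p=np.asarray(c["position"])
    return p+d*((z-p[2])/d[:,2])[:,None]
def proj(c,P):
    q=(np.asarray(P,float).reshape(-1,3)-c["position"])@rot(c["orientation"]); q=q*[1,-1,-1]
    return cv2.projectPoints(q,np.zeros(3),np.zeros(3),c["mtx"],np.array([c["k1"],0,0,0,0]))[0][:,0]
def tri(c1,u1,c2,u2):
    A=[];b=[]
    for c,u in((c1,u1),(c2,u2)):
        d=ray(c,u)[0]; d/=np.linalg.norm(d); M=np.eye(3)-np.outer(d,d); A.append(M); b.append(M@c["position"])
    return np.linalg.lstsq(np.vstack(A),np.hstack(b),rcond=None)[0]
E
python3 - <<'E'
from h import *
import pickle
d=pickle.load(open("c0.pkl","rb"));t=d["top"];s=d["scene"]
print("blue",onplane(t,[147,155],45),"yel",onplane(t,[236,145],45),"scanner pts",onplane(t,[[162,192],[180,206],[205,218]],60), "jar",onplane(t,[331,229],67),"tray",onplane(t,[375,246],28))
a=cv2.resize(t["img"][130:240,105:265],None,fx=4.9,fy=4.9,interpolation=cv2.INTER_CUBIC)
cv2.imwrite("pics/a.png",a)
b=cv2.resize(s["img"][150:260,110:270],None,fx=4.9,fy=4.9,interpolation=cv2.INTER_CUBIC)
cv2.imwrite("pics/b.png",b)
E
```

```text
blue [[663.05043154 400.3540451   45.        ]] yel [[700.01152374 124.49602288  45.        ]] scanner pts [[546.4976568  345.64940927  60.        ]
 [504.84107333 289.0563017   60.        ]
 [469.99029244 211.93162324  60.        ]] jar [[ 444.2595642  -168.04385602   67.        ]] tray [[ 396.59432409 -309.67123463   28.        ]]
```

View pics/a.png

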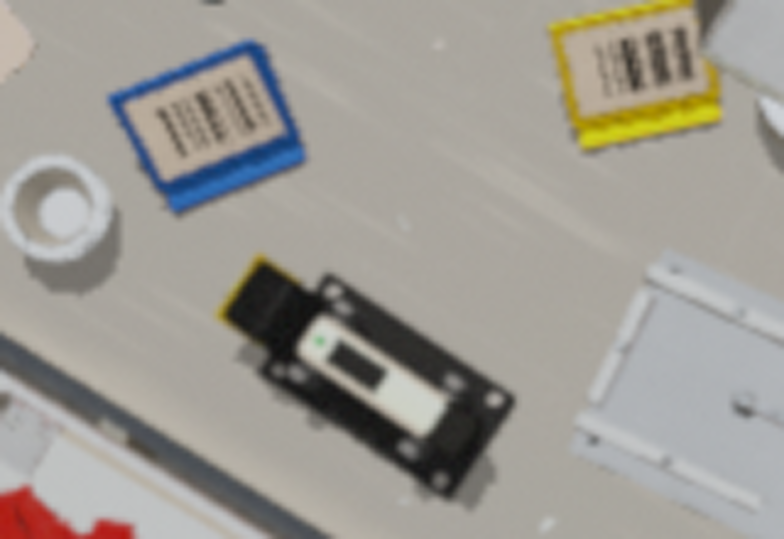

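The top crop shows the cradle base as a dark quad with corners at about (328,272), (515,400), (447,498), (262,370). The blue card has corners near (122,110), (245,68), (285,137), (160,185). The scanner head points to the upper left, and nothing is in the way.

```bash
cat >> h.py <<'E'
def cardquad(img,roi,lo=(95,110,60),hi=(125,255,255)):
    x0,y0,x1,y1=roi; im=img[y0:y1,x0:x1]; im=cv2.resize(im,None,fx=6,fy=6,interpolation=cv2.INTER_CUBIC)
    h=cv2.cvtColor(im,cv2.COLOR_BGR2HSV); m=cv2.inRange(h,lo,hi)
    cs,hi_=cv2.findContours(m,cv2.RETR_CCOMP,cv2.CHAIN_APPROX_NONE)
    holes=[c for c,k in zip(cs,hi_[0]) if k[3]>=0]
    c=max(holes,key=cv2.contourArea)
    M=cv2.moments(c); r=cv2.minAreaRect(c)
    f=lambda p:(np.asarray(p)+.5)/6-.5+[x0,y0]
    q=cv2.approxPolyDP(cv2.convexHull(c),0.06*cv2.arcLength(c,True),True)[:,0]
    return f([M['m10']/M['m00'],M['m01']/M['m00']]),f(q),cv2.contourArea(c)/36
E
python3 - <<'E'
from h import *
import pickle
d=pickle.load(open("c0.pkl","rb"));t=d["top"];s=d["scene"]
for n,c,roi in(("top",t,(120,130,172,176)),("scene",s,(110,190,168,245))):
    m,q,a=cardquad(c["img"],roi); print(n,m,q.tolist(),a); print(onplane(c,m,45)[0],)
    np.save(n+".npy",m)
    if n=="top": print(onplane(t,q,45).round(1).tolist())
print("tri",tri(t,np.load("top.npy"),s,np.load("scene.npy")))
f=lambda p:(np.asarray(p,float)+.5)/4.9-.5+[105,130]
b=onplane(t,f([(328,272),(515,400),(447,498),(262,370)]),8)
print(b.round(1).tolist(),b.mean(0),np.linalg.norm(np.roll(b,-1,0)-b,axis=1))
# white handle
im=cv2.resize(t["img"][180:225,150:215],None,fx=6,fy=6,interpolation=cv2.INTER_CUBIC)
x=(b[0]+b[3]-b[1]-b[2])[:2];print("yaw",np.degrees(np.arctan2(x[1],x[0])))
h=onplane(t,f([(315,338),(435,415)]),68);e=(h[0]-h[1]);print(np.degrees(np.arctan2(e[1],e[0])),h)
E
```

```text
top [146.35943052 153.6088529 ] [[155.41666666666666, 140.58333333333334], [163.08333333333334, 157.08333333333334], [136.91666666666666, 166.25], [129.41666666666666, 150.58333333333334]] 546.3611111111111
[667.40635485 402.56139618  45.        ]
[[709.2, 376.2, 45.0], [657.4, 349.9, 45.0], [627.0, 430.1, 45.0], [676.0, 456.0, 45.0]]Traceback (most recent call last):
  File "<stdin>", line 5, in <module>
  File "h.py", line 24, in cardquad
    c=max(holes,key=cv2.contourArea)
ValueError: max() iterable argument is empty
```

View pics/b.png

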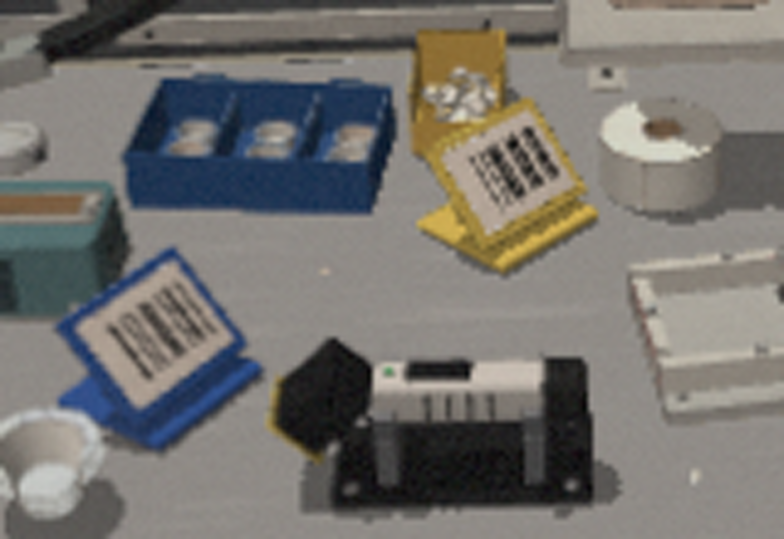

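The scene crop shows the blue card with corners near (75,333), (178,252), (240,340), (140,412). The scanner lies level in its cradle, and the gap between the saddles is clear.

Run:
```python
from h import *
import pickle
d=pickle.load(open("c0.pkl","rb"));t=d["top"];s=d["scene"]
g=lambda p:(np.asarray(p,float)+.5)/4.9-.5+[110,150]
print("tri",tri(t,[146.36,153.61],s,g([158,334])))
f=lambda p:(np.asarray(p,float)+.5)/4.9-.5+[105,130]
b=onplane(t,f([(328,272),(515,400),(447,498),(262,370)]),8)
print(b.round(1).tolist(),b.mean(0),np.linalg.norm(np.roll(b,-1,0)-b,axis=1))
x=(b[0]+b[3]-b[1]-b[2])[:2];print("yaw",np.degrees(np.arctan2(x[1],x[0])))
h=onplane(t,f([(315,338),(435,415)]),68);e=(h[0]-h[1]);print(np.degrees(np.arctan2(e[1],e[0])),h)
bs=onplane(s,g([(335,505),(590,503)]),4);e=bs[0]-bs[1];print(bs,np.degrees(np.arctan2(e[1],e[0])))
# mask refinement of base: dark
im=cv2.resize(t["img"],None,fx=6,fy=6,interpolation=cv2.INTER_CUBIC)
H=cv2.inRange(cv2.cvtColor(im,cv2.COLOR_BGR2HSV),(0,0,0),(179,255,75))
w=onplane(t,[[180,206]],8)
for z in (8,):pass
c=readout=None
```

```text
tri [666.84027642 401.59818619  44.3230707 ]
[[575.1, 326.6, 8.0], [494.9, 203.4, 8.0], [431.4, 244.8, 8.0], [510.8, 366.5, 8.0]] [503.06250061 285.32267831   8.        ] [147.04689416  75.84712174 145.35901427  75.68066322]
yaw 56.914942907152664
58.73894029305153 [[525.94534699 322.32714956  68.        ]
 [479.89844863 246.47722584  68.        ]]
[[508.60335049 366.8996541    4.        ]
 [427.59845813 246.17776348   4.        ]] 56.13822387761754
```

```bash
python3 -m pendant '[[[0,0,0],[0.85,-0.77,0],1],[[0,0,0],[0.85,-0.77,0],1],[[0,0,0],[0.85,-0.77,0],1],[[0,0,0],[0.85,-0.77,0],1]]'
python3 -m pendant '[[[0,0,0],[0.85,-0.77,0],1],[[0,0,0],[0.85,-0.77,0],1],[[0,0,0],[0.85,-0.77,0],1],[[0,0,0],[0.85,-0.77,0],1]]'
python3 -m pendant '[[[0,0,0],[0.85,-0.77,0],1],[[0,0,0],[0.85,-0.77,0],1],[[0,0,0],[0.85,-0.77,0],1],[[0,0,0],[0.85,-0.77,0],1]]'
python3 -m pendant '[[[0,0,0],[0.65,-0.74,0],1],[[0,0,0],[0.65,-0.74,0],1],[[0,0,0],[0.65,-0.74,0],1],[[0,0,0],[0.65,-0.74,0],1]]'
cat >> h.py <<'E'
def delta(pos,yaw,roll=180,pitch=0):
    from station import readout
    o=readout.get_obs(); A=rot(o["tool_rot"]); B=rot([roll,pitch,yaw])
    print("t",o["t"],"pos",o["tcp_pos"].round(1),o["tool_rot"].round(2))
    print("turn",(R.from_matrix(A.T@B).as_rotvec()/(2*np.pi)).round(4),"shift",(A.T@(np.asarray(pos)-o["tcp_pos"])/150).round(4))
E
python3 -c "
from h import *
delta([503,285,230],57)"
```

```text
t: 0.5
tcp_pos: [289.9, -312.9, 226.4]
tool_rot: [-179.9, -0.0, 25.2]
force: [0.1, -0.8, 0.3]
width: 1.003
gripper_force: 0.0
t: 0.9
tcp_pos: [356.1, -154.5, 226.6]
tool_rot: [-179.9, -0.0, 25.3]
force: [0.1, -1.0, 0.1]
width: 0.999
gripper_force: 0.0
t: 1.3
tcp_pos: [422.7, 4.2, 226.5]
tool_rot: [-180.0, -0.0, 25.3]
force: [0.1, -0.5, 0.3]
width: 0.997
gripper_force: 0.0
t: 1.7
tcp_pos: [463.7, 147.6, 226.2]
tool_rot: [-179.9, -0.0, 25.5]
force: [0.5, -0.2, -0.7]
width: 1.001
gripper_force: 0.0
t 1.7 pos [463.7 147.6 226.2] [-1.7992e+02 -3.0000e-02  2.5460e+01]
turn [-0.0002 -0.0002 -0.0876] shift [ 0.6305 -0.7144 -0.0243]
```

```bash
python3 -m pendant '[[[0,0,-0.0876],[0.63,-0.714,0],1],[[0,0,-0.0876],[0.63,-0.714,0],1],[[0,0,-0.0876],[0.63,-0.714,0],1],[[0,0,-0.0876],[0.63,-0.714,0],1],[[0,0,-0.0876],[0.63,-0.714,0],1]]'
python3 - <<'E'
from h import *
from station import capture
import pickle
c=capture("wrist"); pickle.dump(c,open("w1.pkl","wb")); cv2.imwrite("pics/w1.png",c["img"]); print(c["position"],c["orientation"])
print(proj(c,[[503,285,8],[667,402,45]]))
delta([503,285,35],57)
E
```

```text
t: 2.2
tcp_pos: [502.9, 280.2, 225.7]
tool_rot: [-180.0, 0.1, 56.8]
force: [-0.6, 0.1, -1.1]
width: 0.999
gripper_force: 0.0
[548.22181119 349.68910942 385.24902386] [-1.77580085e+01  1.07755065e-02 -3.32076163e+01]
[[256.21687694 160.42039989]
 [333.54797346 -27.32803184]]
t 2.25 pos [502.9 279.5 226. ] [-1.7997e+02  1.0000e-01  5.6560e+01]
turn [-0.0001  0.0003 -0.0012] shift [ 0.0332 -0.0193  1.2731]
```

View pics/w1.png

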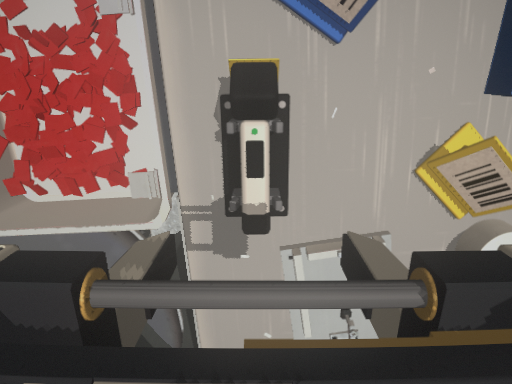

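The wrist view shows the cradle base upright in the picture, with corners at about (221,95), (290,95), (288,216), (224,216). The handle runs along x≈255 and the head is at the top. The blue card is partly visible at (340,5).

Run:
```python
from h import *
import pickle
c=pickle.load(open("w1.pkl","rb"))
im=c["img"]; g=cv2.cvtColor(im,cv2.COLOR_BGR2GRAY)
def lcross(prof): # dark extents
    i=np.where(prof<70)[0]; return i.min(),i.max()
L=[];Rr=[]
for r in list(range(100,112))+list(range(150,165))+list(range(208,214)):
    a,b=lcross(g[r,205:305]); L.append((a+205-.5,r)); Rr.append((b+205+.5,r))
cs={}
for n,P in(("L",L),("R",Rr)):
    w=onplane(c,P,8); w=w[:,:2]; vx,vy,x0,y0=cv2.fitLine(w.astype(np.float32),cv2.DIST_HUBER,0,.01,.01).ravel()
    print(n,np.degrees(np.arctan2(vy,vx)),x0,y0, np.median(np.array(P)[:,0]))
    cs[n]=(np.array([vx,vy]),np.array([x0,y0]))
cols=[*range(226,230),*range(280,286)]
T=[];B=[]
for u in cols:
    a,b=lcross(g[80:235,u]); T.append((u,a+80-.5)); B.append((u,b+80+.5))
T=onplane(c,T,8);B=onplane(c,B,8)
yaw=56.7;x=np.array([np.cos(np.radians(yaw)),np.sin(np.radians(yaw))]);y=np.array([-x[1],x[0]])
print("x ext",T[:,:2]@x,B[:,:2]@x); xm=(np.median(T[:,:2]@x)+np.median(B[:,:2]@x))/2
ym=[np.median(onplane(c,P,8)[:,:2]@y) for P in (L,Rr)]; print(ym)
print("centre",xm*x+np.mean(ym)*y)
# white handle sides at top z=68
h=cv2.inRange(im,(150,150,150),(255,255,255)); P=[]
for r in range(140,175):
    i=np.where(h[r,235:275])[0]+235; P.append((i.min()-.5,i.max()+.5,r))
P=np.array(P); 
for k in(0,1):
    w=onplane(c,P[:,[k,2]],64)[:,:2]; v=cv2.fitLine(w.astype(np.float32),cv2.DIST_HUBER,0,.01,.01).ravel(); print(np.degrees(np.arctan2(v[1],v[0])),np.median(w@y))
```

```text
L 57.10533 472.15952 312.14795 222.5
R 57.28595 528.178 254.46129 287.5
x ext [590.66605869 590.664664   590.66337179 591.75688416 591.83117772
 591.83530897 591.83954347 591.84388125 591.84832237 591.85286688] [443.00340107 441.63633244 441.63938306 441.64240413 443.12722811
 443.12875562 443.13025533 443.13172722 443.1331713  443.13458756]
[np.float64(-223.2890293283577), np.float64(-301.4349888364112)]
centre [503.39276547 288.47138   ]
58.07771 -249.3742052292637
57.341396 -276.82348882992443
```

```bash
python3 -c "
from h import *
delta([503.4,287.7,80],57.2)"
```

```text
t 2.25 pos [502.9 279.5 226. ] [-1.7997e+02  1.0000e-01  5.6560e+01]
turn [-0.0001  0.0003 -0.0018] shift [ 0.0492 -0.0272  0.9731]
```

```bash
python3 -m pendant '[[[0,0,-0.0018],[0.049,-0.027,0.2],1],[[0,0,-0.0018],[0.049,-0.027,0.5],1],[[0,0,-0.0018],[0.049,-0.027,0.8],1],[[0,0,-0.0018],[0.049,-0.027,0.97],1],[[0,0,-0.0018],[0.049,-0.027,0.97],1]]'
python3 -c "
from h import *
delta([503.4,287.7,35],57.2)
from station import capture
c=capture('wrist');cv2.imwrite('pics/w2.png',c['img'])
delta([503.4,287.7,35],57.2)"
```

```text
t: 2.75
tcp_pos: [501.5, 285.8, 77.7]
tool_rot: [-179.7, 0.4, 57.1]
force: [0.0, -0.1, -0.1]
width: 0.997
gripper_force: 0.0
t 2.75 pos [501.5 285.8  77.7] [-179.74    0.4    57.09]
turn [-0.0007  0.0011 -0.0003] shift [0.0193 0.0052 0.2842]
t 2.8 pos [503.2 286.8  80.3] [-1.7989e+02  1.7000e-01  5.7130e+01]
turn [-0.0003  0.0005 -0.0002] shift [ 0.0069 -0.0017  0.3019]
```

View pics/w2.png

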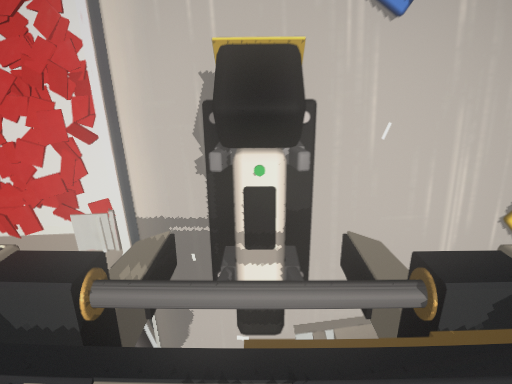

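The handle at column about 260 is centred between the fingers (inner edges at 176 and 341), so I'll descend and grip.

```bash
python3 -m pendant '[[[0,0,0],[0.006,-0.002,0.1],1],[[0,0,0],[0.006,-0.002,0.2],1],[[0,0,0],[0.006,-0.002,0.302],1],[[0,0,0],[0.006,-0.002,0.302],1],[[0,0,0],[0.006,-0.002,0.302],1]]' 30
python3 -m pendant '[[[0,0,0],[0,0,0],0.15],[[0,0,0],[0,0,0],0.15],[[0,0,0],[0,0,0],0.15],[[0,0,0],[0,0,0],0.15],[[0,0,0],[0,0,0],0.15]]' 30
python3 -m pendant '[[[0,0,0],[0,0,0],0.15],[[0,0,0],[0,0,0],0.15],[[0,0,0],[0,0,0],0.15],[[0,0,0],[0,0,0],0.15],[[0,0,0],[0,0,0],0.15]]' 30
```

```text
t: 3.3
tcp_pos: [505.3, 289.3, 37.9]
tool_rot: [179.9, -0.1, 57.3]
force: [0.7, -0.5, -0.1]
width: 1.0
gripper_force: 0.0
t: 3.8
tcp_pos: [504.2, 289.3, 36.0]
tool_rot: [180.0, -0.0, 57.3]
force: [-0.6, 0.5, 0.2]
width: 0.614
gripper_force: 0.0
t: 4.3
tcp_pos: [504.2, 289.2, 35.8]
tool_rot: [180.0, 0.0, 57.3]
force: [0.8, 0.4, -0.6]
width: 0.322
gripper_force: 30.0
```

```bash
python3 -m pendant '[[[0,0,0],[0,0,-0.05],0.15],[[0,0,0],[0,0,-0.15],0.15],[[0,0,0],[0,0,-0.35],0.15],[[0,0,0],[0,0,-0.55],0.15],[[0,0,0],[0,0,-0.55],0.15]]' 30
python3 -c "
from h import *
p=np.radians(21.6);x=np.array([np.cos(p),np.sin(p)])
T=np.array([667,402])-(167-1.7)*x;print(T)
delta([*T,118],21.6)"
```

```text
t: 4.8
tcp_pos: [506.4, 290.1, 122.9]
tool_rot: [179.7, -0.4, 57.3]
force: [0.5, -0.6, -2.3]
width: 0.325
gripper_force: 30.0
[513.30794688 341.14901144]
t 4.8 pos [506.4 290.1 122.9] [179.73  -0.37  57.34]
turn [ 0.0004 -0.0012  0.0993] shift [ 0.3109 -0.1449  0.0341]
```

```bash
python3 -m pendant '[[[0,0,0.02],[0.06,-0.03,0],0.15],[[0,0,0.04],[0.12,-0.06,0],0.15],[[0,0,0.06],[0.18,-0.09,0],0.15],[[0,0,0.08],[0.25,-0.12,0],0.15],[[0,0,0.099],[0.31,-0.145,0],0.15]]' 30
python3 -m pendant '[[[0,0,0],[0,0,0],0.15],[[0,0,0],[0,0,0],0.15]]' 30
python3 - <<'E'
from h import *
from station import capture
import pickle
d={}
for n in("wrist","top","scene"):
    c=capture(n);d[n]=c
    cv2.imwrite(f'pics/{n}3.png',c['img'])
pickle.dump(d,open("c3.pkl","wb"))
delta([513.3,341.1,118],21.6); print(proj(d["wrist"],[667,402,45]))
E
```

```text
t: 5.3
tcp_pos: [510.3, 340.2, 117.3]
tool_rot: [180.0, 0.1, 21.4]
force: [-0.5, -0.8, -2.3]
width: 0.323
gripper_force: 30.0
t: 5.5
tcp_pos: [510.3, 339.7, 117.5]
tool_rot: [180.0, 0.1, 21.9]
force: [-0.2, 0.1, -1.7]
width: 0.326
gripper_force: 30.0
t 5.65 pos [510.8 339.5 118.1] [1.7998e+02 4.0000e-02 2.1760e+01]
turn [0.     0.0001 0.0005] shift [ 0.0197 -0.0039  0.0008]
[[259.1903539  -48.29689217]]
```

View pics/wrist3.png

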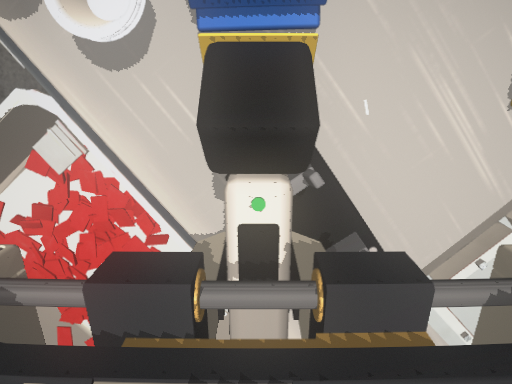

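The wrist view shows the scanner held straight, with its head centred at column about 258. The blue stand's front is directly ahead, with its base spanning columns 196–321.

Run:
```python
from h import *
import pickle
d=pickle.load(open("c3.pkl","rb"))
c=d["wrist"];h=cv2.cvtColor(c["img"],cv2.COLOR_BGR2HSV);m=cv2.inRange(h,(95,110,40),(130,255,255))
P=[]
for u in range(205,313,3):
    i=np.where(m[:60,u])[0]; P.append((u,i.max()+.5))
P=np.array(P);print(P[::6].tolist())
w=onplane(c,P,4)[:,:2].astype(np.float32);v=cv2.fitLine(w,cv2.DIST_HUBER,0,.01,.01).ravel();print("front edge ang",np.degrees(np.arctan2(v[1],v[0]))%180-90)
for r in(3,14,22): 
    i=np.where(m[r,150:360])[0]+150; print(r,i.min(),i.max(), onplane(c,[[i.min()-.5,r],[i.max()+.5,r]],8).round(1).tolist())
# yellow rim
y=cv2.inRange(h,(18,120,90),(35,255,255));y[70:]=0
i=np.argwhere(y);print("rim cols",i[:,1].min(),i[:,1].max(),i[:,0].min(),i[:,0].max())
t=d["top"];q=cardquad(t["img"],(120,130,172,176));print(q);print(onplane(t,q[0],45),onplane(t,q[1],45))
ht=cv2.cvtColor(t["img"],cv2.COLOR_BGR2HSV);yy=cv2.inRange(ht,(18,120,90),(35,255,255))
n,l,st,ce=cv2.connectedComponentsWithStats(yy)
for k in range(1,n):
    if 3<st[k,4] and abs(ce[k]-[160,185]).max()<40: print(ce[k],st[k],onplane(t,ce[k],118))
```

```text
[[205.0, 30.5], [223.0, 30.5], [241.0, 29.5], [259.0, 29.5], [277.0, 28.5], [295.0, 28.5]]
front edge ang 23.449684
3 190 324 [[628.5, 443.3, 8.0], [666.6, 348.4, 8.0]]
14 197 318 [[623.2, 435.8, 8.0], [657.9, 349.4, 8.0]]
22 197 318 [[617.9, 433.9, 8.0], [652.8, 347.0, 8.0]]
rim cols 198 317 33 61Traceback (most recent call last):
  File "<stdin>", line 15, in <module>
  File "h.py", line 24, in cardquad
    c=max(holes,key=cv2.contourArea)
ValueError: max() iterable argument is empty
```

```bash
python3 -c "
from h import *
delta([514.5,338.9,118],22.7)"
```

```text
t 5.65 pos [510.8 339.5 118.1] [1.7998e+02 4.0000e-02 2.1760e+01]
turn [ 0.      0.0001 -0.0026] shift [0.0217 0.0127 0.0008]
```

```bash
python3 -m pendant '[[[0,0,-0.0026],[0.022,0.013,0],0.15],[[0,0,-0.0026],[0.022,0.013,0],0.15],[[0,0,-0.0026],[0.022,0.013,0],0.15],[[0,0,-0.0026],[0.022,0.013,0],0.15],[[0,0,-0.0026],[0.022,0.013,0],0.15]]' 30
python3 - <<'E'
from h import *
from station import capture
import pickle
delta([514.5,338.9,118],22.7)
s=capture("scene");t=capture("top");pickle.dump((s,t),open("c4.pkl","wb"))
a=cv2.resize(t["img"][125:225,110:210],None,fx=5,fy=5,interpolation=cv2.INTER_CUBIC)
b=cv2.resize(s["img"][170:250,110:210],None,fx=3,fy=3,interpolation=cv2.INTER_CUBIC)
o=np.zeros((500,800,3),np.uint8);o[:,:500]=a;o[:240,500:800]=b;cv2.imwrite("pics/scan.png",o)
E
```

```text
t: 6.15
tcp_pos: [514.7, 339.4, 118.4]
tool_rot: [180.0, 0.0, 22.6]
force: [-0.4, -0.2, -2.3]
width: 0.324
gripper_force: 30.0
t 6.15 pos [514.7 339.4 118.4] [179.99   0.    22.62]
turn [ 0.      0.     -0.0002] shift [-0.0028  0.0027  0.0026]
```

View pics/scan.png

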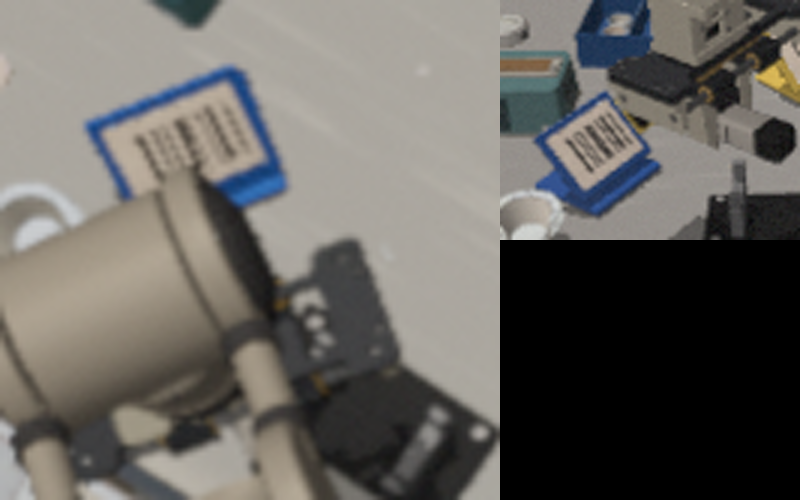

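The scanner stands level in front of the blue card, pointing at its middle, with no contact anywhere. I'll hold it still here.

```bash
python3 -m pendant '[[[0,0,0],[0,0,0],0.15],[[0,0,0],[0,0,0],0.15],[[0,0,0],[0,0,0],0.15],[[0,0,0],[0,0,0],0.15],[[0,0,0],[0,0,0],0.15]]' | tail -0
python3 -m pendant '[[[0,0,0],[0,0,0],0.15],[[0,0,0],[0,0,0],0.15],[[0,0,0],[0,0,0],0.15],[[0,0,0],[0,0,0],0.15],[[0,0,0],[0,0,0],0.15]]'| tail -0
python3 -m pendant '[[[0,0,0],[0,0,0],0.15],[[0,0,0],[0,0,0],0.15],[[0,0,0],[0,0,0],0.15],[[0,0,0],[0,0,0],0.15],[[0,0,0],[0,0,0],0.15]]'| tail -0
python3 -m pendant '[[[0,0,0],[0,0,0],0.15],[[0,0,0],[0,0,0],0.15],[[0,0,0],[0,0,0],0.15],[[0,0,0],[0,0,0],0.15],[[0,0,0],[0,0,0],0.15]]'| tail -0
python3 -m pendant '[[[0,0,0],[0,0,0],0.15],[[0,0,0],[0,0,0],0.15],[[0,0,0],[0,0,0],0.15],[[0,0,0],[0,0,0],0.15],[[0,0,0],[0,0,0],0.15]]'| tail -0
python3 -m pendant '[[[0,0,0],[0,0,0],0.15],[[0,0,0],[0,0,0],0.15],[[0,0,0],[0,0,0],0.15],[[0,0,0],[0,0,0],0.15],[[0,0,0],[0,0,0],0.15]]'| tail -0
python3 -m pendant '[[[0,0,0],[0,0,0],0.15],[[0,0,0],[0,0,0],0.15],[[0,0,0],[0,0,0],0.15],[[0,0,0],[0,0,0],0.15],[[0,0,0],[0,0,0],0.15]]'
python3 -c "
from h import *
delta([504.2,289.2,118],57.3)
from station import capture;import pickle
c=capture('wrist');pickle.dump(c,open('w5.pkl','wb'))
h=cv2.cvtColor(c['img'],cv2.COLOR_BGR2HSV);m=cv2.inRange(h,(95,110,40),(130,255,255))
P=[(u,np.where(m[:60,u])[0].max()+.5) for u in range(205,313,3) if m[:60,u].any()]
w=onplane(c,P,4)[:,:2].astype(np.float32);v=cv2.fitLine(w,cv2.DIST_HUBER,0,.01,.01).ravel();print('front edge ang',np.degrees(np.arctan2(v[1],v[0]))%180-90)
i=np.where(m[14,150:360])[0]+150;print(i.min(),i.max())
"
```

```text
t: 9.75
tcp_pos: [514.7, 339.5, 118.4]
tool_rot: [180.0, 0.0, 22.6]
force: [-0.5, 0.7, -1.7]
width: 0.326
gripper_force: 30.0
t 9.75 pos [514.7 339.5 118.4] [179.99   0.    22.62]
turn [ 0.      0.     -0.0963] shift [-0.1938  0.2824  0.0025]
front edge ang 22.596764
206 317Exception ignored on flushing sys.stdout:
BrokenPipeError: [Errno 32] Broken pipe
Exception ignored on flushing sys.stdout:
BrokenPipeError: [Errno 32] Broken pipe
Exception ignored on flushing sys.stdout:
BrokenPipeError: [Errno 32] Broken pipe
Exception ignored on flushing sys.stdout:
BrokenPipeError: [Errno 32] Broken pipe
Exception ignored on flushing sys.stdout:
BrokenPipeError: [Errno 32] Broken pipe
Exception ignored on flushing sys.stdout:
BrokenPipeError: [Errno 32] Broken pipe
```

```bash
python3 -m pendant '[[[0,0,-0.02],[-0.04,0.06,0],0.15],[[0,0,-0.04],[-0.08,0.12,0],0.15],[[0,0,-0.06],[-0.12,0.18,0],0.15],[[0,0,-0.08],[-0.16,0.23,0],0.15],[[0,0,-0.0963],[-0.194,0.282,0],0.15]]' 30
python3 -m pendant '[[[0,0,0],[0,0,0],0.15],[[0,0,0],[0,0,0],0.15],[[0,0,0],[0,0,0],0.15]]' 30
python3 -c "
from h import *
delta([504.2,289.2,70],57.3)"
```

```text
t: 10.3
tcp_pos: [504.0, 288.8, 118.4]
tool_rot: [180.0, 0.0, 57.6]
force: [0.9, 0.3, -2.4]
width: 0.327
gripper_force: 30.0
t: 10.6
tcp_pos: [504.3, 289.7, 118.4]
tool_rot: [180.0, -0.0, 57.2]
force: [-0.3, -0.4, -1.8]
width: 0.325
gripper_force: 30.0
t 10.6 pos [504.3 289.7 118.4] [ 1.7999e+02 -2.0000e-02  5.7180e+01]
turn [ 0.     -0.0001 -0.0003] shift [-0.0034  0.0011  0.3229]
```

```bash
python3 -m pendant '[[[0,0,0],[-0.002,0.001,0.1],0.15],[[0,0,0],[-0.002,0.001,0.2],0.15],[[0,0,0],[-0.002,0.001,0.3],0.15],[[0,0,0],[-0.002,0.001,0.37],0.15],[[0,0,0],[-0.002,0.001,0.4],0.15]]' 30
python3 -m pendant '[[[0,0,0],[0,0,0.04],0.15],[[0,0,0],[0,0,0.08],0.15],[[0,0,0],[0,0,0.11],0.15],[[0,0,0],[0,0,0.13],0.15],[[0,0,0],[0,0,0.13],0.15]]' 30
python3 -m pendant '[[[0,0,0],[0,0,0],0.15],[[0,0,0],[0,0,0],0.15],[[0,0,0],[0,0,0],0.15]]' 30
python3 -c "
from h import *
delta([504.2,289.2,35.8],57.3)"
```

```text
t: 11.1
tcp_pos: [503.7, 289.0, 57.2]
tool_rot: [-179.9, 0.1, 57.3]
force: [-0.2, -0.3, -2.1]
width: 0.326
gripper_force: 30.0
t: 11.6
tcp_pos: [504.0, 288.8, 38.6]
tool_rot: [-180.0, 0.0, 57.3]
force: [-0.7, -0.3, -1.8]
width: 0.329
gripper_force: 30.0
t: 11.9
tcp_pos: [504.3, 288.9, 39.2]
tool_rot: [180.0, -0.0, 57.3]
force: [-0.3, 0.6, -1.6]
width: 0.324
gripper_force: 30.0
t 11.9 pos [504.3 288.9  39.2] [ 1.7998e+02 -2.0000e-02  5.7290e+01]
turn [ 0.0001 -0.0001 -0.    ] shift [ 0.0011 -0.0014  0.0223]
```

```bash
python3 -m pendant '[[[0,0,0],[0,0,0.01],0.15],[[0,0,0],[0,0,0.016],0.15],[[0,0,0],[0,0,0.021],0.15],[[0,0,0],[0,0,0.021],0.15],[[0,0,0],[0,0,0.021],0.15]]' 30
python3 -m pendant '[[[0,0,0],[0,0,0],0.15],[[0,0,0],[0,0,0],0.15]]' 30
```

```text
t: 12.4
tcp_pos: [504.3, 289.1, 35.8]
tool_rot: [180.0, -0.0, 57.3]
force: [0.4, 0.9, -0.9]
width: 0.326
gripper_force: 30.0
t: 12.6
tcp_pos: [504.3, 289.0, 35.8]
tool_rot: [180.0, -0.0, 57.3]
force: [2.2, 1.3, -2.0]
width: 0.323
gripper_force: 30.0
```

```bash
python3 -m pendant '[[[0,0,0],[0,0,0],0.5],[[0,0,0],[0,0,0],0.8],[[0,0,0],[0,0,0],1],[[0,0,0],[0,0,0],1],[[0,0,0],[0,0,0],1]]' 30
python3 -m pendant '[[[0,0,0],[0,0,0],1],[[0,0,0],[0,0,0],1],[[0,0,0],[0,0,0],1],[[0,0,0],[0,0,0],1],[[0,0,0],[0,0,0],1]]' 30
python3 -m pendant '[[[0,0,0],[0,0,-0.1],1],[[0,0,0],[0,0,-0.3],1],[[0,0,0],[0,0,-0.6],1],[[0,0,0],[0,0,-0.95],1],[[0,0,0],[0,0,-0.95],1]]' 30
python3 - <<'E'
from h import *
from station import capture
a=capture("wrist")["img"];s=capture("scene")["img"]
b=cv2.resize(s[200:260,150:240],None,fx=3,fy=3)
o=np.zeros((384,790,3),np.uint8);o[:,:512]=a;o[:180,515:785]=b;cv2.imwrite("pics/end.png",o)
E
```

```text
t: 13.1
tcp_pos: [504.1, 288.8, 35.7]
tool_rot: [180.0, 0.0, 57.3]
force: [0.3, 0.3, -0.3]
width: 0.711
gripper_force: 0.0
t: 13.6
tcp_pos: [504.1, 288.9, 35.7]
tool_rot: [180.0, 0.0, 57.3]
force: [0.1, -0.5, -0.2]
width: 0.996
gripper_force: 0.0
t: 14.1
tcp_pos: [507.3, 290.3, 185.4]
tool_rot: [179.6, -0.6, 57.3]
force: [0.5, 1.3, -0.1]
width: 0.999
gripper_force: 0.0
```

View pics/end.png

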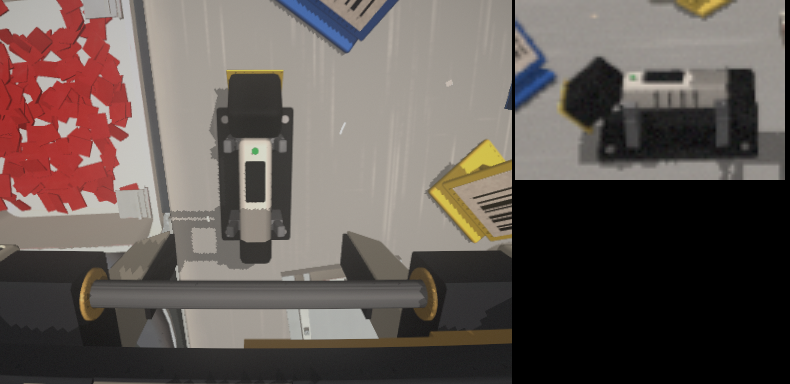

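The scanner lies level in both saddles as before (handle at column 256, head at the top), and the gripper is clear of it.

```bash
python3 -m pendant '[[[0,0,0],[0,0,0],1],[[0,0,0],[0,0,0],1],[[0,0,0],[0,0,0],1]]'
python3 -c "
from station import env
print(env.sign_off())"
```

```text
t: 14.5
tcp_pos: [503.5, 288.7, 176.8]
tool_rot: [-179.9, 0.1, 57.3]
force: [-0.7, 0.4, -0.4]
width: 0.999
gripper_force: 0.0
the job is handed in; nothing more can be done
None
```

I held the scanner square to the blue barcode at about 10 cm for over 3 s, put it back in its cradle, let go and handed the job in at 14.5 s; nothing in the interface confirmed that it read.

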